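Lock the levelling nut of a wooden box's foot and cap its stud

ROBOT

A 6-joint arm with a two-finger parallel gripper is mounted at the origin on the work surface. World frame = base frame: x ahead of the robot, y to its left, z up, the work surface at z = 0. Lengths are in m, angles in rad, forces in N, time in s.
With the tool pointing down it reaches from about 0.275 to 0.75 m from the base axis. Payload 10.2 kg.
Tool frame: the origin (TCP) lies at the very end of the fingers, on their centre line; the grasp point (between the pads) lies 19 mm behind it (robot.grip_point_offset is the distance from the TCP to the grasp point, in m); z points along the fingers, y is the line along which they close (so a half turn about z gives the same grasp; the last joint's range is limited). The gripper opens to 88 mm and grips with 3 to 60 N. Pads are 18 mm wide; open, the fingers measure 123 mm over their backs; the gripper's body (75 mm by 187 mm) begins 45 mm behind the grasp point.
Start: joints at [-1.512, 0.313, 1.498, -0, 1.331, -0.223], TCP at [0.146, -0.504, 0.239] pointing down, gripper open.
Joint ranges: [-2.94, 2.94], [-0.97, 2.17], [0.19, 2.56], [-1.23, 4.37], [0.02, 3.11], [-2.88, 2.88]. Speed limits (rad/s): [2.39, 2.39, 3.01, 3.14, 3.14, 3.14].

INTERFACE

Orientations are given as a rotation vector (axis times angle).
In Python, from station import robot gives the robot as it stands.
- The arm moves only by the shell command python3 -m handwheel 'ROWS'. ROWS is JSON, a list of rows, each a list of 3 entries, a list of its own where there are three numbers: the shift along the tool's x, y, z in units of 200 mm (1.0 is 200 mm), then the turn, a rotation vector about the tool's x, y, z in units of 180 degrees (1.0 is 180 degrees), then the closure, from -1 (fully open) to 1 (shut). A call has exactly 10 rows; each row is the pose to reach, as a shift and turn from the pose commanded when the call began, along the tool's axes at that moment, turning the shorter way round; what a row does not reach only later rows make up. A row lasts 1/12 s, in which the tool goes at most 41.7 mm and 7.16 degrees, less where a joint would pass 70% of its speed; a pose out of reach is approached as far as the arm can. A call with a number of a shift or a turn outside -1 to 1 is refused whole. A call with a gripper value outside its range is refused whole. The fingers move at their own pace and stop on an object; the grip force is fixed at half the most. Time passes only in rows, so rows that repeat a pose let the fingers close, or fill a call up. It gives the time, the measured TCP pose, the force, the opening and the grip force at its end, in the units of the state.
- robot.state(): the state, without advancing time (a new reading comes with each control period).
- robot.grab_frame(name): name is "scene" or "top"; returns a dict with "image" (384x512x3 uint8, blue, green, red), "z_map" (384x512 float32, m along the optical axis (not along the pixel's ray), 0 where there is no reading), "vertical_fov" (degrees; the focal length in pixels is half the picture's height over the tangent of half this angle, whatever the lens; pixels are square), "cx", "cy" (the principal point, pixels), "origin" and "attitude" of the camera in the world. Camera axes: x right, y down, z forward; pixel columns grow to the right and rows downward; lengths in m; the calibration is good to about 2 mm. A picture is of the moment at which its call begins.
- robot.sign_off(): hands the job in; it is judged then, once.
The state is a dict: "time_s": time; "qpos": joint angles; "dq": joint speeds; "joint_torque": joint torques, N m; "position": TCP position; "tcp_rot": TCP orientation; "ft_force": force on the tool from outside, world axes, zero at the start; "ft_torque": the same for the moment, N m; "gripper_width": finger opening in m; "gripper_force": force on a finger pad.
Only numpy, scipy, OpenCV 4.12 (cv2) and the standard library are available. Lean on these libraries where they do the work, as an engineer would, in place of code of your own. Each camera call takes 0.05 s, during which the arm holds its last target. There are 200 camera calls.

TASK

The upturned base of the wooden box has one bare stud left: screw its upper nut down clockwise until it just meets the stack of spring washers on the lower nut, then tighten it about a quarter turn more (not over-tight) so that it locks, without letting the lower nut turn. Then set the loose wooden foot, hole down, fully home and upright over the end of the stud, let go, and leave the other things on the table where they are.

Things in the scene. Friction and masses are not known exactly. Their poses are not given: they have to be found in the camera images.
- box_base: The box's wooden base, upside down, fixed to the table: 200 x 170 mm, 40 mm high; origin at the centre of its underside, x and y along its sides. Vertical 14 mm steel studs stand at its corners, (+-70, +-55) mm from the origin; three already carry wooden feet (38 mm across, tops 74 mm above the board). The bare one is at (-70, -55) mm, 64 mm high above the board.
- stud_top (a point): Centre of the top end of the bare stud, 104 mm above the table; the stud is vertical.
- first_nut: Lower hexagonal steel nut on the bare stud, 30 mm across flats (34.6 mm across corners), 12 mm thick; origin on the stud axis at its underside (44 to 48 mm above the table), z up; its x axis passes square through two opposite flats. It is only stiff on the thread: it turns if it is gripped and turned.
- first_nut_top (a point): Centre of the lower nut's top face. A stack of dark round spring washers, 27 mm across, lies on it. The stack's free height above this face is between 4 and 13 mm, differs each time and is not measured: where the upper nut meets it must be felt.
- first_nut_corner (a point): Upper edge of one corner of the lower nut, 17.3 mm from the stud axis; it shows whether that nut has turned.
- jam_nut: Upper hexagonal steel nut on the same stud, 30 mm across flats (34.6 mm across corners), 14 mm thick, already started on the thread, its underside 14 to 15.5 mm above the lower nut's top; origin on the stud axis at its underside, z up; its x axis passes square through two opposite flats (others at 60 and 120 degrees). To turn it alone, keep the fingertips above the washers.
- jam_nut_top (a point): Centre of the upper nut's top face. Quick right-hand thread: a clockwise turn seen from above lowers the nut 14 mm. The hexagon is rubber-mounted: it gives about 3 degrees per 0.1 N m and springs back when let go. Held still after turning, it pulls back with about 0.13 N m while running free; past first touch of the washers this grows steadily, to about 0.22 N m at a quarter turn. It stays where it is left.
- foot: The loose wooden foot standing on the table, hole down: a plain round cylinder 38 mm across, 24 mm high, 30 g; origin at the centre of its underside, z up. A blind hole, 18 mm across and 14 mm deep, opens in its underside. The similar turned wooden knob is not it.
- foot_seat (a point): Centre of the blind end of the foot's hole, 14 mm above its underside; it rests on the stud's top when the foot is home. The tightened nut never reaches the foot then.
- wood_knob: Bystander: a mushroom-shaped wooden knob, 42 mm across, 35 mm high, no hole; origin at its underside.
- tape_measure: Bystander: a tape measure, 58 x 32 mm, 50 mm high; origin at its underside.
- sunglasses: Bystander: open sunglasses, 140 x 140 mm, 43 mm high; origin under the middle of the lenses.
- screwdriver: Bystander: a screwdriver lying flat; origin under its middle.
- spray_can: Bystander: a spray can, 66 mm across, 225 mm tall; origin at its underside.
- key_dish: Bystander: a white ring dish, 110 mm across, 22 mm high, with a white ball in it; origin at its underside.
Mind the look-alikes: they are no part of the job. What is shaped like the foot but green or purple is not meant.

How it is judged:
By the outcome, as a careful person would: the job done as asked, in the order asked, and still so for the second after the job is handed in, with the robot touching nothing.
It also fails if it takes over 72 s, if anything falls off the work surface, if the arm or the gripper's body presses on something with over 40 N, if the wrist force passes 120 N, or if a joint passes its speed limit or range.

## Working session

There is one attempt and no reset: what is moved stays moved. The work goes in short steps, Python scripts to look and compute and a shell command to move; the robot and the scene stay as the last step left them, time stands still between calls to the robot, and variables do not carry over. Pictures are saved under pics/ and viewed, at most 10 in all, crops included, and the job is handed in when it is done.

```bash
mkdir -p pics; cat > h.py <<'E'
import numpy as np, cv2
from scipy.spatial.transform import Rotation as R
from station import robot
def f(c):
    return c["image"].shape[0]/2/np.tan(np.radians(c["vertical_fov"])/2)
def Rm(c):
    a=np.array(c["attitude"],float)
    return a if a.shape==(3,3) else R.from_rotvec(a).as_matrix()
def pt(c,u,v,z=None,h=None):
    F=f(c); d=np.array([(u-c["cx"])/F,(v-c["cy"])/F,1]); o=np.array(c["origin"])
    w=Rm(c)@d
    if h is not None: return o+w*(h-o[2])/w[2]
    if z is None: z=c["z_map"][int(round(v)),int(round(u))]
    return o+w*z
def cloud(c):
    F=f(c);v,u=np.mgrid[0:c["image"].shape[0],0:c["image"].shape[1]];z=c["z_map"]
    P=np.stack([(u-c["cx"])/F*z,(v-c["cy"])/F*z,z],-1)@Rm(c).T+np.array(c["origin"])
    P[z==0]=np.nan
    return P
def rows(dpos):
    s=robot.state(); return R.from_rotvec(s["tcp_rot"]).inv().apply(dpos)/0.2
E
python3 - <<'E'
from h import *
import pickle
s=robot.state();print(s)
for n in("scene","top"):
    c=robot.grab_frame(n);pickle.dump(c,open(n+".pkl","wb"));cv2.imwrite(f"pics/{n}0.png",cv2.resize(c["image"],(800,600),interpolation=cv2.INTER_CUBIC));print(n,c["origin"],c["attitude"],c["vertical_fov"],c["cx"],c["cy"])
E
```

```text
{'time_s': 0.0, 'qpos': array([-1.51241791e+00,  3.13444059e-01,  1.49842073e+00,  1.41277720e-05,
        1.33101012e+00, -2.23377786e-01]), 'dq': array([-1.21411716e-03,  1.91586530e-04,  1.54834455e-03,  1.22637517e-03,
       -2.37796224e-04, -8.43435721e-05]), 'joint_torque': array([ 1.40412332e-03, -4.02211690e+01, -2.52259219e+01,  6.95655285e-02,
        3.53516999e-02, -9.12389805e-05]), 'position': array([ 0.14596089, -0.50404848,  0.23817027]), 'tcp_rot': array([-3.10920578e+00, -4.40934600e-01, -1.87382831e-04]), 'ft_force': array([ 0.45163926,  0.55506697, -0.23619529]), 'ft_torque': array([ 0.00075314, -0.02887213,  0.02524274]), 'gripper_force': 0.0, 'gripper_width': 0.08835524789600505}
scene [ 1.07979382 -0.27994235  1.06750662] [-2.29777682 -1.30748169  0.37697537] 48.486787765705955 261.00300697516917 189.54001569750008
top [0.27806715 0.02394977 1.43040954] [-2.08131469  2.14515006 -0.23188469] 44.2175551223611 258.4889864699547 192.19133274850307
```

View pics/scene0.png

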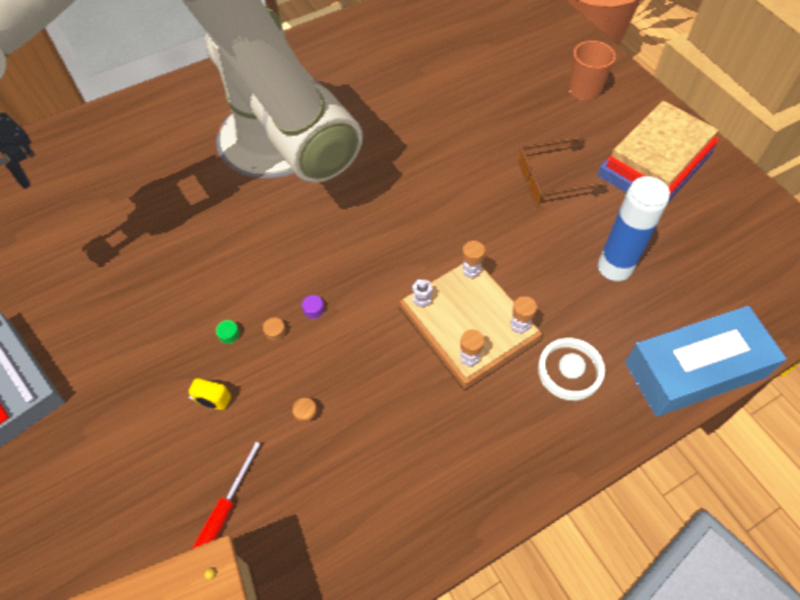

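View pics/top0.png

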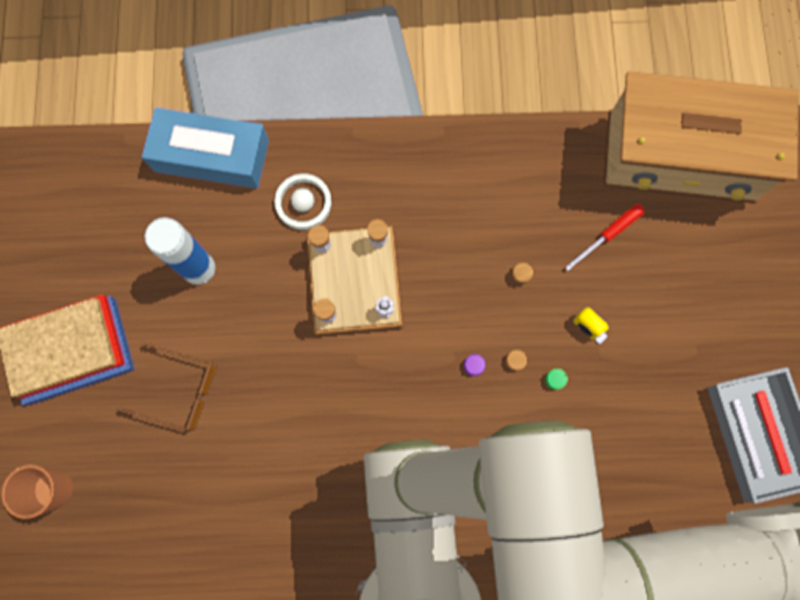

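Scene view: bare stud at (423,290). Top view: bare stud at (384,305). Possible feet, as scene pixel / top pixel: brown disc A (275,328)/(516,360), brown disc B (305,408)/(522,272), green (228,331)/(556,379), purple (313,306)/(475,365). One of the brown discs is the knob. I'll measure both and take a close crop.

```bash
python3 - <<'E'
from h import *
import pickle
S=pickle.load(open("scene.pkl","rb"));T=pickle.load(open("top.pkl","rb"))
k=.64
def crop(c,u,v,w,h,sc): 
    u,v=int(u*k),int(v*k);return cv2.resize(c["image"][v-h//2:v+h//2,u-w//2:u+w//2],None,fx=sc,fy=sc,interpolation=cv2.INTER_CUBIC)
a=np.hstack([crop(S,275,328,40,30,10),crop(S,305,408,40,30,10)]);b=np.hstack([crop(S,423,290,40,30,10),crop(T,384,305,40,30,10)])
cv2.imwrite("pics/c1.png",np.vstack([a,b]))
PS,PT=cloud(S),cloud(T)
for n,P,c,uv in(("A top",PT,T,(516,360)),("B top",PT,T,(522,272)),("A sc",PS,S,(275,328)),("B sc",PS,S,(305,408))):
    u,v=int(uv[0]*k),int(uv[1]*k);q=P[v-20:v+20,u-20:u+20].reshape(-1,3)
    q=q[q[:,2]>.008];hi=q[q[:,2]>q[:,2].max()-.006]
    print(n,"zmax",q[:,2].max().round(4),"top ctr",hi.mean(0).round(4),(hi.min(0)+hi.max(0)).round(4)/2,"ext",np.ptp(hi,0).round(4),np.ptp(q,0).round(4), np.percentile(q[:,2],[10,30,50,70,90]).round(4))
# board & feet tops & stud region
for n,P in(("top",PT),("scene",PS)):
    for uvs in [((384,305),(378,231),(318,236),(324,309)) if n=="top" else ((423,290),(471,340),(524,307),(473,250))][0]:
        u,v=int(uvs[0]*k),int(uvs[1]*k);q=P[v-14:v+15,u-14:u+15].reshape(-1,3);q=q[q[:,2]>.06]
        hi=q[q[:,2]>q[:,2].max()-.006]
        print(n,uvs,len(q),len(hi),hi.mean(0).round(4),((hi.min(0)+hi.max(0))/2).round(4),"all",((q.min(0)+q.max(0))/2).round(4),np.ptp(q,0).round(4))
E
```

```text
A top zmax 0.031 top ctr [ 0.4552 -0.2018  0.0267] [ 0.455   -0.203    0.02795] ext [0.033  0.0338 0.006 ] [0.1136 0.0786 0.0229] [0.0164 0.0212 0.0229 0.0245 0.0268]
B top zmax 0.0398 top ctr [ 0.6276 -0.2228  0.0359] [ 0.62645 -0.2229   0.03685] ext [0.0254 0.0303 0.006 ] [0.0766 0.0965 0.0314] [0.0251 0.0291 0.0312 0.0333 0.0353]
A sc zmax 0.0281 top ctr [ 0.4578 -0.1953  0.0246] [ 0.45635 -0.17325  0.0251 ] ext [0.0401 0.0899 0.006 ] [0.0454 0.0924 0.0191] [0.016  0.0219 0.0235 0.0249 0.0266]
B sc zmax 0.0385 top ctr [ 0.6289 -0.2223  0.0345] [ 0.63055 -0.2231   0.03545] ext [0.0379 0.0327 0.006 ] [0.0395 0.0496 0.0298] [0.0282 0.0306 0.0324 0.0336 0.036 ]
top (384, 305) 105 17 [0.5571 0.0466 0.1033] [0.558  0.0455 0.1025] all [0.5572 0.0458 0.0827] [0.0322 0.0293 0.0453]
top (378, 231) 168 25 [0.6947 0.0598 0.1166] [0.6951 0.0575 0.1184] all [0.6961 0.0564 0.0929] [0.0382 0.0354 0.057 ]
top (318, 236) 168 54 [0.689  0.1645 0.1148] [0.6884 0.1652 0.116 ] all [0.6897 0.1657 0.0899] [0.0391 0.0376 0.0579]
top (324, 309) 163 67 [0.5483 0.1563 0.1151] [0.5501 0.1561 0.1163] all [0.55   0.1555 0.0898] [0.0376 0.0362 0.059 ]
scene (423, 290) 153 16 [0.5596 0.0489 0.1042] [0.5595 0.0493 0.1039] all [0.5591 0.0486 0.0836] [0.0328 0.0309 0.0463]
scene (471, 340) 256 123 [0.6994 0.0584 0.1152] [0.6989 0.0584 0.1161] all [0.6988 0.0584 0.0897] [0.0374 0.0368 0.0588]
scene (524, 307) 254 117 [0.6903 0.1682 0.1147] [0.6904 0.1677 0.1156] all [0.691  0.1674 0.0895] [0.0371 0.0371 0.0583]
scene (473, 250) 236 113 [0.5517 0.1584 0.1147] [0.551  0.1584 0.1153] all [0.5512 0.1587 0.0893] [0.04   0.0381 0.058 ]
```

View pics/c1.png

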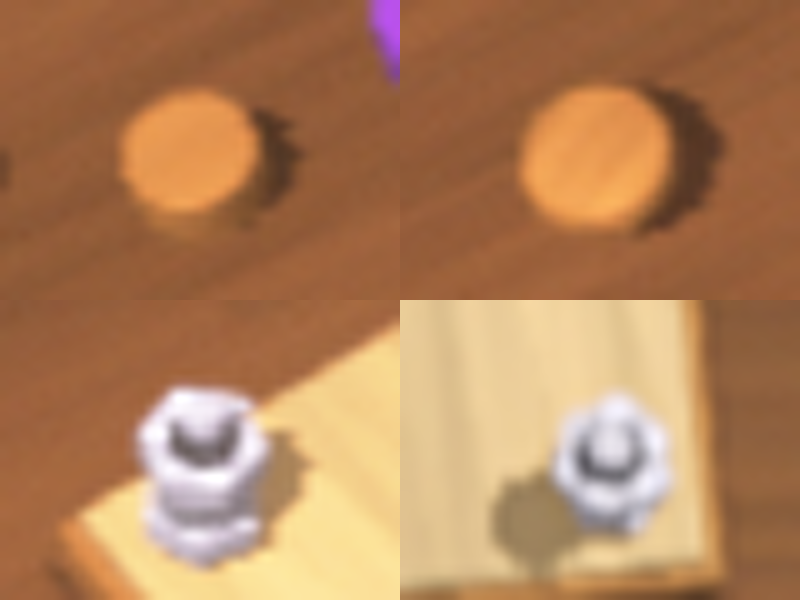

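Upper crops: A (left) shows a flat-topped short cylinder with a visible straight side wall. B (right) is domed and wider at the top. Depth gives A a height of about 24 mm and B about 35 mm, so **A is the foot** at about (0.456, -0.202) and B is the knob. Next, the nut orientation.

```bash
python3 - <<'E'
from h import *
import pickle
S=pickle.load(open("scene.pkl","rb"));T=pickle.load(open("top.pkl","rb"))
out=[]
for c in(S,T):
    n=400; ext=.024
    # view: right=+x world, up=+y world
    X,Y=np.meshgrid(np.linspace(-ext,ext,n)+.558,np.linspace(ext,-ext,n)+.048)
    W=np.stack([X,Y,np.full_like(X,.087)],-1)-np.array(c["origin"]);q=W@Rm(c)
    m=cv2.remap(c["image"],(q[...,0]/q[...,2]*f(c)+c["cx"]).astype(np.float32),(q[...,1]/q[...,2]*f(c)+c["cy"]).astype(np.float32),cv2.INTER_CUBIC)
    out.append(m)
    a=np.array([np.degrees(np.arctan2(*(np.array(c["origin"])[1::-1]-[.048,.558])))])
    print(a)
cv2.imwrite("pics/rect.png",np.hstack(out))
# foot centre by colour mask, top face plane .024
for c,(u,v) in((S,(176,210)),(T,(330,230))):
    hsv=cv2.cvtColor(c["image"],cv2.COLOR_BGR2HSV)[v-11:v+12,u-11:u+12]
    print(hsv[11,11],hsv[2,2]); V=hsv[...,2]; m=(V>(V[11,11]*.5+V[1,1]*.5)).astype(np.uint8)
    n,l,st,ce=cv2.connectedComponentsWithStats(m);i=l[11,11];print(st[i],pt(c,ce[i][0]+u-11,ce[i][1]+v-11,h=.024).round(4))
E
```

```text
[-32.14896243]
[-175.08953165]
[ 14 166 233] [ 12 158 147]
[  3   4  13  12 122] [ 0.4569 -0.2026  0.024 ]
[ 16 146 209] [ 13 147 142]
[  6   5  12  13 120] [ 0.4578 -0.2039  0.024 ]
```

View pics/rect.png

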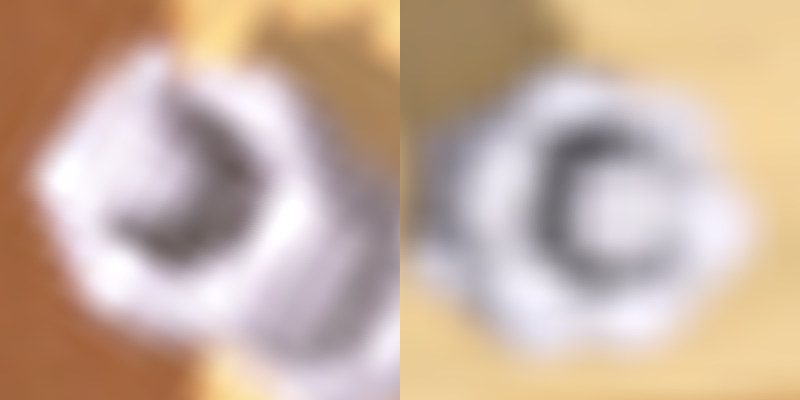

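Rectified crops (left scene, right top): the upper nut's corners in the left half are at about (35,180), (150,50), (285,75), (325,215), (225,340) and (90,300). The right half agrees, with corners at (755,225) and (570,65). The flat normals are therefore at about 20° + 60k, and the stud is near (0.557, 0.048). I'll wind the wrist to q6 of about -135° on the way there, which leaves the most clockwise travel.

```bash
python3 -m handwheel '[[[0.9,-0.69,0],[0,0,-0.39],-0.2],[[0.9,-0.69,0],[0,0,-0.39],-0.2],[[0.9,-0.69,0],[0,0,-0.39],-0.2],[[0.9,-0.69,0],[0,0,-0.39],-0.2],[[0.9,-0.69,0],[0,0,-0.39],-0.2],[[0.9,-0.69,0],[0,0,-0.39],-0.2],[[0.9,-0.69,0],[0,0,-0.39],-0.2],[[0.9,-0.69,0],[0,0,-0.39],-0.2],[[0.9,-0.69,0],[0,0,-0.39],-0.2],[[0.9,-0.69,0],[0,0,-0.39],-0.2]]'
cat >> h.py <<'E'
def tell(target=None,yaw=None):
    s=robot.state();r=R.from_rotvec(s["tcp_rot"]);x=r.as_matrix()[:,0];y=np.degrees(np.arctan2(x[1],x[0]))
    print("t %.2f pos %s yawx %.1f q6 %.1f F %s T %s w %.4f g %.1f"%(s["time_s"],s["position"].round(4),y,np.degrees(s["qpos"][5]),s["ft_force"].round(2),s["ft_torque"].round(3),s["gripper_width"],s["gripper_force"]))
    if target is not None: print("rows shift",r.inv().apply(np.array(target)-s["position"])/.2, end=" ")
    if yaw is not None: print("turn",-((yaw-y+180)%360-180)/180)
E
python3 -c "
from h import *
tell([.557,.048,.2],230)"
```

```text
time_s: 0.93
position: [0.2806, -0.3214, 0.2385]
tcp_rot: [-2.284, -2.157, -0.0]
ft_force: [-0.4, 0.9, 0.4]
gripper_width: 0.0531
gripper_force: 0.0
t 0.93 pos [ 0.2806 -0.3214  0.2385] yawx 86.7 q6 -61.4 F [-0.41  0.88  0.36] T [ 0.021 -0.099 -0.047] w 0.0531 g 0.0
rows shift [1.92268445 1.27471267 0.19313716] turn -0.7959403532557736
```

```bash
python3 -m handwheel '[[[0.96,0.64,0],[0,0,-0.395],-0.2],[[0.96,0.64,0],[0,0,-0.395],-0.2],[[0.96,0.64,0],[0,0,-0.395],-0.2],[[0.96,0.64,0],[0,0,-0.395],-0.2],[[0.96,0.64,0],[0,0,-0.395],-0.2],[[0.96,0.64,0],[0,0,-0.395],-0.2],[[0.96,0.64,0],[0,0,-0.395],-0.2],[[0.96,0.64,0],[0,0,-0.395],-0.2],[[0.96,0.64,0],[0,0,-0.395],-0.2],[[0.96,0.64,0],[0,0,-0.395],-0.2]]' >/dev/null
python3 -c "
from h import *
tell([.557,.048,.17],230)"
```

```text
t 1.77 pos [ 0.4204 -0.1379  0.2384] yawx 157.8 q6 -101.2 F [0.11 0.02 0.14] T [-0.    -0.146  0.024] w 0.0529 g 0.0
rows shift [-0.28183427  1.11840639  0.34219851] turn -0.40091332124843576
```

```bash
python3 -m handwheel '[[[-0.28,1,0.2],[0,0,-0.4],-0.2],[[-0.28,1,0.2],[0,0,-0.4],-0.2],[[-0.28,1,0.2],[0,0,-0.4],-0.2],[[-0.28,1,0.2],[0,0,-0.4],-0.2],[[-0.28,1,0.2],[0,0,-0.4],-0.2],[[-0.28,1,0.2],[0,0,-0.4],-0.2],[[-0.28,1,0.2],[0,0,-0.4],-0.2],[[-0.28,1,0.2],[0,0,-0.4],-0.2],[[-0.28,1,0.2],[0,0,-0.4],-0.2],[[-0.28,1,0.2],[0,0,-0.4],-0.2]]' >/dev/null
python3 -c "
from h import *
tell([.557,.048,.075],230)"
```

```text
t 2.60 pos [0.5487 0.0251 0.1983] yawx -130.6 q6 -149.0 F [-0.63  0.05 -0.44] T [ 0.057 -0.138 -0.011] w 0.0525 g 0.0
rows shift [-0.11396277  0.04249571  0.61643695] turn -0.003126998360867598
```

```bash
python3 -m handwheel '[[[-0.114,0.043,0],[0,0,0],-0.2],[[-0.114,0.043,0.1],[0,0,0],-0.2],[[-0.114,0.043,0.2],[0,0,0],-0.2],[[-0.114,0.043,0.3],[0,0,0],-0.2],[[-0.114,0.043,0.4],[0,0,0],-0.2],[[-0.114,0.043,0.5],[0,0,0],-0.2],[[-0.114,0.043,0.6],[0,0,0],-0.2],[[-0.114,0.043,0.607],[0,0,0],-0.2],[[-0.114,0.043,0.607],[0,0,0],-0.2],[[-0.114,0.043,0.607],[0,0,0],-0.2]]' >/dev/null
python3 - <<'E'
from h import *
tell([.557,.048,.077],230)
o=[]
for n in("scene","top"):
    c=robot.grab_frame(n);q=Rm(c).T@(np.array([.557,.048,.09])-np.array(c["origin"]));u,v=(q[:2]/q[2]*f(c)+[c["cx"],c["cy"]]).astype(int)
    o.append(cv2.resize(c["image"][v-30:v+30,u-20:u+20],None,fx=10,fy=10,interpolation=cv2.INTER_CUBIC))
cv2.imwrite("pics/g1.png",np.hstack(o))
E
```

```text
t 3.43 pos [0.5578 0.0478 0.0783] yawx -130.9 q6 -146.2 F [0.85 0.1  0.94] T [ 0.101 -0.119  0.005] w 0.0530 g 0.0
rows shift [0.0019294  0.00382672 0.00639919] turn -0.005180917206128773
```

View pics/g1.png

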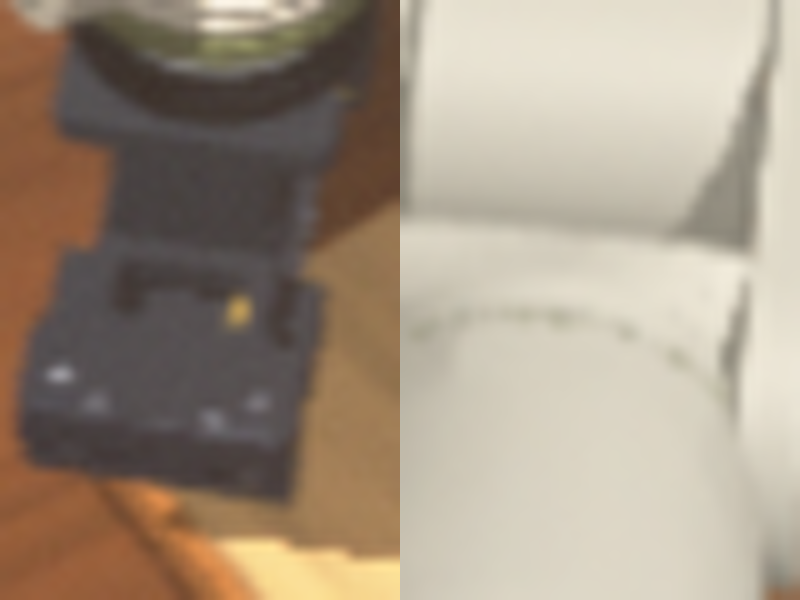

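The gripper body hides the nut in both views, so I'll close on it and judge by the opening and forces.

```bash
python3 -m handwheel '[[[0,0,0.006],[0,0,0],0.1],[[0,0,0.006],[0,0,0],0.2],[[0,0,0.006],[0,0,0],0.3],[[0,0,0.006],[0,0,0],1],[[0,0,0.006],[0,0,0],1],[[0,0,0.006],[0,0,0],1],[[0,0,0.006],[0,0,0],1],[[0,0,0.006],[0,0,0],1],[[0,0,0.006],[0,0,0],1],[[0,0,0.006],[0,0,0],1]]' >/dev/null
python3 -c "
from h import *
tell([.557,.048,.077],230)"
```

```text
t 4.37 pos [0.556  0.0492 0.0762] yawx -130.9 q6 -146.2 F [-7.02  6.31  5.53] T [ 1.223  1.125 -0.029] w 0.0297 g 30.0
rows shift [ 0.00100137 -0.00774493 -0.00392902] turn -0.005109954381528799
```

```bash
cat >> h.py <<'E'
def meas(n=8):
    A=[]
    for i in range(n):
        robot.grab_frame("top");s=robot.state();A.append(np.r_[s["ft_torque"][2],s["joint_torque"][5],s["ft_force"],s["position"]])
    A=np.array(A);m=A.mean(0);e=A.std(0)
    x=R.from_rotvec(s["tcp_rot"]).as_matrix()[:,0];y=np.degrees(np.arctan2(x[1],x[0]))
    l="t %.2f yaw %.1f q6 %.1f Tz %.3f+-%.3f J6 %.3f+-%.3f F %s p %s w %.4f"%(s["time_s"],y,np.degrees(s["qpos"][5]),m[0],e[0],m[1],e[1],m[2:5].round(1),m[5:].round(4),s["gripper_width"])
    ft=R.from_rotvec(s["tcp_rot"]).inv().apply(m[2:5]);print(l,"Ftool",ft.round(1));open("log.txt","a").write(l+"\n")
E
python3 -c "
from h import *
meas(4)"
python3 -m handwheel '[[[0,0.011,0.001],[0,0,0.033],1],[[0,0.011,0.002],[0,0,0.067],1],[[0,0.011,0.003],[0,0,0.1],1],[[0,0.011,0.005],[0,0,0.133],1],[[0,0.011,0.006],[0,0,0.167],1],[[0,0.011,0.006],[0,0,0.167],1],[[0,0.011,0.006],[0,0,0.167],1],[[0,0.011,0.006],[0,0,0.167],1],[[0,0.011,0.006],[0,0,0.167],1],[[0,0.011,0.006],[0,0,0.167],1]]' >/dev/null
python3 -c "
from h import *
meas(8)"
```

```text
t 4.57 yaw -130.9 q6 -146.2 Tz 0.018+-0.028 J6 0.006+-0.000 F [-7.8  6.5  5.7] p [0.556  0.0492 0.0762] w 0.0296 Ftool [ 0.2 10.1 -5.7]
t 5.80 yaw -161.0 q6 -116.0 Tz 0.103+-0.036 J6 0.109+-0.008 F [ 0.3 -0.6  4.9] p [0.5559 0.0492 0.0752] w 0.0293 Ftool [-0.1 -0.7 -4.9]
```

```bash
python3 -m handwheel '[[[0,0,0.001],[0,0,0.033],1],[[0,0,0.002],[0,0,0.067],1],[[0,0,0.003],[0,0,0.1],1],[[0,0,0.005],[0,0,0.133],1],[[0,0,0.005],[0,0,0.167],1],[[0,0,0.005],[0,0,0.167],1],[[0,0,0.005],[0,0,0.167],1],[[0,0,0.005],[0,0,0.167],1],[[0,0,0.005],[0,0,0.167],1],[[0,0,0.005],[0,0,0.167],1]]' >/dev/null
python3 -c "
from h import *
meas(6)"
```

```text
t 6.93 yaw 169.0 q6 -85.9 Tz 0.111+-0.017 J6 0.103+-0.006 F [ 2.3 -2.6  4.5] p [0.5559 0.0492 0.074 ] w 0.0298 Ftool [-2.8 -2.2 -4.5]
```

```bash
python3 -m handwheel '[[[-0.003,-0.002,0.001],[0,0,0.033],1],[[-0.003,-0.002,0.002],[0,0,0.067],1],[[-0.003,-0.002,0.003],[0,0,0.1],1],[[-0.003,-0.002,0.005],[0,0,0.133],1],[[-0.003,-0.002,0.005],[0,0,0.167],1],[[-0.003,-0.002,0.005],[0,0,0.167],1],[[-0.003,-0.002,0.005],[0,0,0.167],1],[[-0.003,-0.002,0.005],[0,0,0.167],1],[[-0.003,-0.002,0.005],[0,0,0.167],1],[[-0.003,-0.002,0.005],[0,0,0.167],1]]' >/dev/null
python3 -c "
from h import *
meas(6)"
```

```text
t 8.07 yaw 139.1 q6 -56.1 Tz 0.097+-0.043 J6 0.106+-0.000 F [ 0.1 -0.4  5.2] p [0.5559 0.049  0.0728] w 0.0300 Ftool [-0.3 -0.2 -5.2]
```

```bash
python3 -m handwheel '[[[0,0,0.001],[0,0,0.033],1],[[0,0,0.002],[0,0,0.067],1],[[0,0,0.003],[0,0,0.1],1],[[0,0,0.005],[0,0,0.133],1],[[0,0,0.005],[0,0,0.167],1],[[0,0,0.005],[0,0,0.167],1],[[0,0,0.005],[0,0,0.167],1],[[0,0,0.005],[0,0,0.167],1],[[0,0,0.005],[0,0,0.167],1],[[0,0,0.005],[0,0,0.167],1]]' >/dev/null
python3 -c "
from h import *
meas(6)"
```

```text
t 9.20 yaw 108.8 q6 -25.9 Tz 0.123+-0.020 J6 0.104+-0.008 F [-2.1  0.8  3.3] p [0.5559 0.0489 0.0717] w 0.0296 Ftool [ 1.4 -1.7 -3.3]
```

```bash
python3 -m handwheel '[[[0,0,0.001],[0,0,0.033],1],[[0,0,0.002],[0,0,0.067],1],[[0,0,0.003],[0,0,0.1],1],[[0,0,0.005],[0,0,0.133],1],[[0,0,0.005],[0,0,0.167],1],[[0,0,0.005],[0,0,0.167],1],[[0,0,0.005],[0,0,0.167],1],[[0,0,0.005],[0,0,0.167],1],[[0,0,0.005],[0,0,0.167],1],[[0,0,0.005],[0,0,0.167],1]]' >/dev/null
python3 -c "
from h import *
meas(6)"
```

```text
t 10.33 yaw 78.8 q6 4.2 Tz 0.108+-0.025 J6 0.106+-0.008 F [-4.9  1.3  0.7] p [0.5558 0.0489 0.0707] w 0.0294 Ftool [ 0.3 -5.1 -0.7]
```

```bash
python3 -m handwheel '[[[0,-0.005,0.001],[0,0,0.033],1],[[0,-0.005,0.002],[0,0,0.067],1],[[0,-0.005,0.003],[0,0,0.1],1],[[0,-0.005,0.005],[0,0,0.133],1],[[0,-0.005,0.006],[0,0,0.167],1],[[0,-0.005,0.006],[0,0,0.167],1],[[0,-0.005,0.006],[0,0,0.167],1],[[0,-0.005,0.006],[0,0,0.167],1],[[0,-0.005,0.006],[0,0,0.167],1],[[0,-0.005,0.006],[0,0,0.167],1]]' >/dev/null
python3 -c "
from h import *
meas(6)"
```

```text
t 11.47 yaw 48.7 q6 34.3 Tz 0.125+-0.029 J6 0.113+-0.006 F [ 3.6  0.2 -4.9] p [0.5556 0.0489 0.0697] w 0.0297 Ftool [2.5 2.5 4.9]
```

```bash
python3 -m handwheel '[[[0.001,0.002,0.003],[0,0,0.033],1],[[0.001,0.002,0.004],[0,0,0.067],1],[[0.001,0.002,0.006],[0,0,0.1],1],[[0.001,0.002,0.007],[0,0,0.133],1],[[0.001,0.002,0.009],[0,0,0.167],1],[[0.001,0.002,0.009],[0,0,0.167],1],[[0.001,0.002,0.009],[0,0,0.167],1],[[0.001,0.002,0.009],[0,0,0.167],1],[[0.001,0.002,0.009],[0,0,0.167],1],[[0.001,0.002,0.009],[0,0,0.167],1]]' >/dev/null
python3 -c "
from h import *
meas(6)"
```

```text
t 12.60 yaw 18.9 q6 64.1 Tz 0.133+-0.044 J6 0.146+-0.000 F [-2.6  1.7  6.1] p [0.5556 0.049  0.0686] w 0.0297 Ftool [-1.9 -2.5 -6.1]
```

```bash
python3 -m handwheel '[[[0,-0.001,0],[0,0,0.03],1],[[0,-0.001,0.001],[0,0,0.06],1],[[0,-0.001,0.002],[0,0,0.09],1],[[0,-0.001,0.003],[0,0,0.111],1],[[0,-0.001,0.003],[0,0,0.111],1],[[0,-0.001,0.003],[0,0,0.111],1],[[0,-0.001,0.003],[0,0,0.111],1],[[0,-0.001,0.003],[0,0,0.111],1],[[0,-0.001,0.003],[0,0,0.111],1],[[0,-0.001,0.003],[0,0,0.111],1]]' >/dev/null
python3 -c "
from h import *
meas(8)"
```

```text
t 13.83 yaw -1.1 q6 84.1 Tz 0.178+-0.043 J6 0.184+-0.000 F [-2.9  1.5  6.7] p [0.5556 0.0491 0.0681] w 0.0296 Ftool [-2.9 -1.5 -6.7]
```

```bash
python3 -m handwheel '[[[0,-0.001,0],[0,0,0.03],1],[[0,-0.001,0.001],[0,0,0.06],1],[[0,-0.001,0.002],[0,0,0.083],1],[[0,-0.001,0.002],[0,0,0.083],1],[[0,-0.001,0.002],[0,0,0.083],1],[[0,-0.001,0.002],[0,0,0.083],1],[[0,-0.001,0.002],[0,0,0.083],1],[[0,-0.001,0.002],[0,0,0.083],1],[[0,-0.001,0.002],[0,0,0.083],1],[[0,-0.001,0.002],[0,0,0.083],1]]' >/dev/null
python3 -c "
from h import *
meas(8);print(robot.state()['joint_torque'][5])"
```

```text
t 15.07 yaw -16.0 q6 99.1 Tz 0.178+-0.029 J6 0.203+-0.000 F [-3.   0.3  7.2] p [0.5556 0.0491 0.0677] w 0.0297 Ftool [-3.   0.6 -7.2]
0.2026104787364602
```

J6 has a flat baseline of about 0.106 and then rises steadily at about 0.0016 N m/deg, which puts first touch at yaw of about 45°. Another 27° or so brings it to about a quarter turn.

```bash
python3 -m handwheel '[[[0,0,0],[0,0,0.03],1],[[0,0,0.001],[0,0,0.06],1],[[0,0,0.002],[0,0,0.09],1],[[0,0,0.003],[0,0,0.12],1],[[0,0,0.004],[0,0,0.15],1],[[0,0,0.004],[0,0,0.15],1],[[0,0,0.004],[0,0,0.15],1],[[0,0,0.004],[0,0,0.15],1],[[0,0,0.004],[0,0,0.15],1],[[0,0,0.004],[0,0,0.15],1]]' >/dev/null
python3 -c "
from h import *
meas(8)"
```

```text
t 16.30 yaw -43.0 q6 126.1 Tz 0.216+-0.022 J6 0.224+-0.000 F [-2.9  1.1  7.6] p [0.5556 0.0492 0.067 ] w 0.0295 Ftool [-2.8  1.2 -7.6]
```

```bash
python3 -m handwheel '[[[0,0,0],[0,0,0],0],[[0,0,0],[0,0,0],-0.3],[[0,0,0],[0,0,0],-0.3],[[0,0,0],[0,0,0],-0.3],[[0,0,-0.1],[0,0,0],-0.3],[[0,0,-0.2],[0,0,0],-0.3],[[0,0,-0.3],[0,0,0],-0.3],[[0,0,-0.4],[0,0,0],-0.3],[[0,0,-0.5],[0,0,0],-0.3],[[0,0,-0.5],[0,0,0],-0.3]]' >/dev/null
python3 -c "
from h import *
tell([.4575,-.203,.1],-63)"
```

```text
t 17.13 pos [0.5571 0.0491 0.1697] yawx -43.2 q6 126.3 F [ 0.63 -0.13  0.5 ] T [ 0.055 -0.049  0.015] w 0.0568 g 0.0
rows shift [0.49890958 1.26049364 0.34638029] turn 0.10981653311865026
```

```bash
python3 -m handwheel '[[[0.4,1,0],[0,0,0.11],-0.3],[[0.4,1,0],[0,0,0.11],-0.3],[[0.4,1,0],[0,0,0.11],-0.3],[[0.4,1,0],[0,0,0.11],-0.3],[[0.4,1,0],[0,0,0.11],-0.3],[[0.4,1,0.1],[0,0,0.11],-0.3],[[0.4,1,0.2],[0,0,0.11],-0.3],[[0.4,1,0.3],[0,0,0.11],-0.3],[[0.4,1,0.3],[0,0,0.11],-0.3],[[0.4,1,0.3],[0,0,0.11],-0.3]]' >/dev/null
python3 - <<'E'
from h import *
tell([.4575,-.203,.006],-63)
o=[]
S=robot.grab_frame("scene")
T=robot.grab_frame("top")
for c,p in((S,[.557,.048,.09]),(T,[.557,.048,.09])):
    q=Rm(c).T@(np.array(p)-np.array(c["origin"]));u,v=(q[:2]/q[2]*f(c)+[c["cx"],c["cy"]]).astype(int)
    o.append(cv2.resize(c["image"][v-20:v+20,u-20:u+20],None,fx=10,fy=10,interpolation=cv2.INTER_CUBIC))
cv2.imwrite("pics/g2.png",np.hstack(o))
# stud top estimate
for n,c in(("s",S),("t",T)):
    P=cloud(c).reshape(-1,3);q=P[(abs(P[:,0]-.557)<.02)&(abs(P[:,1]-.048)<.02)&(P[:,2]>.06)]
    hi=q[q[:,2]>.095];print(n,len(q),len(hi),hi.mean(0) if len(hi) else None)
E
```

```text
t 17.97 pos [ 0.4763 -0.1509  0.1053] yawx -63.1 q6 122.0 F [0.31 0.49 0.07] T [ 0.081 -0.061 -0.028] w 0.0573 g 0.0
rows shift [0.19065679 0.2009423  0.49656683] turn -0.00031266252514304446
s 131 26 [0.55950493 0.04801011 0.10185711]
t 104 18 [0.55741935 0.04578571 0.10114765]
```

View pics/g2.png

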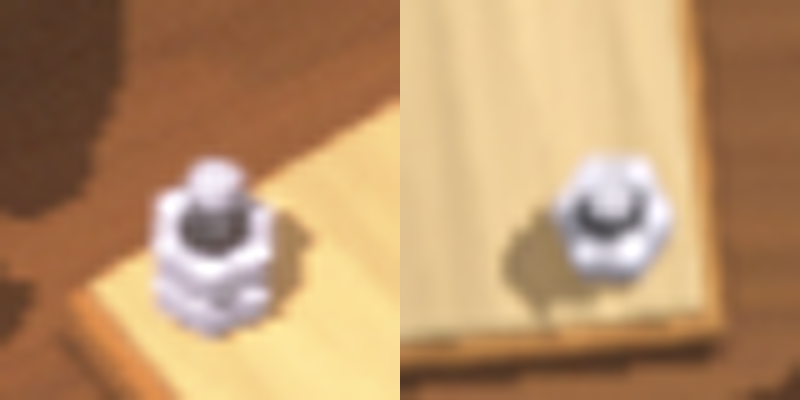

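The upper nut has come down onto the washers on the lower nut, with the stud end standing clear: tip at about (215,170) in the left view and (610,190) in the right. Next I grip the foot twice at crossed angles to centre it in both directions.

```bash
python3 -c "
from h import *
tell([.456,-.2025,.006])"
python3 -m handwheel '[[[0.19,0.205,0],[0,0,0],-0.35],[[0.19,0.205,0],[0,0,0],-0.35],[[0.19,0.205,0.1],[0,0,0],-0.35],[[0.19,0.205,0.2],[0,0,0],-0.35],[[0.19,0.205,0.3],[0,0,0],-0.35],[[0.19,0.205,0.4],[0,0,0],-0.35],[[0.19,0.205,0.47],[0,0,0],-0.35],[[0.19,0.205,0.49],[0,0,0],-0.35],[[0.19,0.205,0.49],[0,0,0],-0.35],[[0.19,0.205,0.49],[0,0,0],-0.35]]' >/dev/null
python3 -c "
from h import *
tell([.456,-.2025,.006])"
```

```text
t 18.07 pos [ 0.4772 -0.1513  0.1069] yawx -63.0 q6 122.0 F [-0.11  0.77 -0.06] T [ 0.097 -0.011  0.083] w 0.0574 g 0.0
rows shift [0.17970283 0.21085021 0.50466953] t 18.90 pos [ 0.4581 -0.204   0.0092] yawx -63.1 q6 115.6 F [0.26 0.   0.28] T [ 0.084 -0.043  0.002] w 0.0596 g 0.0
rows shift [-0.0113525   0.0059064   0.01616239]
```

Close gently, release, and turn 90° for the second grip.

```bash
python3 -m handwheel '[[[-0.011,0,0.005],[0,0,0],0],[[-0.011,0,0.005],[0,0,0],0.1],[[-0.011,0,0.005],[0,0,0],0.14],[[-0.011,0,0.005],[0,0,0],0.16],[[-0.011,0,0.005],[0,0,0],0.2],[[-0.011,0,0.005],[0,0,0],0.2],[[-0.011,0,0.005],[0,0,0],0.2],[[-0.011,0,0.005],[0,0,0],0.2],[[-0.011,0,0.005],[0,0,0],0.2],[[-0.011,0,0.005],[0,0,0],0.2]]' >/dev/null
python3 -c "
from h import *
tell([.456,-.2025,.006])"
python3 -m handwheel '[[[0,0,0],[0,0,0],-0.35],[[0,0,0],[0,0,0],-0.35],[[0,0,0],[0,0,0],-0.35],[[0,0,0],[0,0,-0.04],-0.35],[[0,0,0],[0,0,-0.08],-0.35],[[0,0,0],[0,0,-0.12],-0.35],[[0,0,0],[0,0,-0.16],-0.35],[[0,0,0],[0,0,-0.2],-0.35],[[0,0,0],[0,0,-0.24],-0.35],[[0,0,0],[0,0,-0.27],-0.35]]' >/dev/null
python3 -m handwheel '[[[0,0,0],[0,0,-0.04],-0.35],[[0,0,0],[0,0,-0.08],-0.35],[[0,0,0],[0,0,-0.12],-0.35],[[0,0,0],[0,0,-0.16],-0.35],[[0,0,0],[0,0,-0.2],-0.35],[[0,0,0],[0,0,-0.23],-0.35],[[0,0,0],[0,0,-0.23],-0.35],[[0,0,0],[0,0,-0.23],-0.35],[[0,0,0],[0,0,-0.23],0],[[0,0,0],[0,0,-0.23],0.1]]' >/dev/null
python3 -c "
from h import *
tell([.456,-.2025,.006])"
python3 -m handwheel '[[[0,0,0],[0,0,0],0.13],[[0,0,0],[0,0,0],0.16],[[0,0,0],[0,0,0],0.2],[[0,0,0],[0,0,0],0.3],[[0,0,0],[0,0,0],0.5],[[0,0,0],[0,0,0],1],[[0,0,0],[0,0,0],1],[[0,0,0],[0,0,0],1],[[0,0,0],[0,0,0],1],[[0,0,0],[0,0,0],1]]' >/dev/null
python3 -c "
from h import *
tell([.5556,.0491,.14],-63)"
```

```text
t 19.73 pos [ 0.4566 -0.2018  0.0077] yawx -63.1 q6 115.8 F [-1.76  0.41  6.08] T [0.338 0.242 0.046] w 0.0372 g 30.0
rows shift [0.00159026 0.00427196 0.00835412] t 21.40 pos [ 0.4564 -0.2017  0.0071] yawx 26.8 q6 25.9 F [-0.    0.45  0.77] T [0.01  0.005 0.05 ] w 0.0482 g 0.0
rows shift [-0.00362645  0.00271367  0.00546467] t 22.23 pos [ 0.4564 -0.2017  0.0071] yawx 26.9 q6 25.8 F [-0.82  0.15 -0.29] T [0.009 0.055 0.015] w 0.0376 g 30.0
rows shift [ 1.01004298 -0.89331929 -0.66452158] turn 0.4995871004757614
```

```bash
python3 -m handwheel '[[[0,0,-0.1],[0,0,0],1],[[0,0,-0.25],[0,0,0],1],[[0,0,-0.4],[0,0,0],1],[[0,0,-0.55],[0,0,0],1],[[0,0,-0.7],[0,0,0],1],[[0.1,-0.09,-0.7],[0,0,0],1],[[0.2,-0.18,-0.7],[0,0,0],1],[[0.3,-0.27,-0.7],[0,0,0],1],[[0.4,-0.36,-0.7],[0,0,0],1],[[0.5,-0.45,-0.7],[0,0,0],1]]' >/dev/null
python3 -c "
from h import *
tell([.5556,.0491,.125])"
```

```text
t 23.07 pos [ 0.505  -0.0749  0.1472] yawx 26.9 q6 41.5 F [ 0.21 -0.55 -1.05] T [-0.082 -0.018  0.017] w 0.0378 g 30.0
rows shift [ 0.50614987 -0.43844047  0.11095957]
```

```bash
python3 -m handwheel '[[[0.1,-0.09,0],[0,0,0],1],[[0.2,-0.18,0],[0,0,0],1],[[0.3,-0.27,0],[0,0,0],1],[[0.4,-0.36,0],[0,0,0],1],[[0.48,-0.42,0],[0,0,0],1],[[0.507,-0.441,0],[0,0,0],1],[[0.507,-0.441,0.05],[0,0,0],1],[[0.507,-0.441,0.1],[0,0,0],1],[[0.507,-0.441,0.1],[0,0,0],1],[[0.507,-0.441,0.1],[0,0,0],1]]' >/dev/null
python3 -c "
from h import *
tell([.5556,.0491,.1125])"
```

```text
t 23.90 pos [0.5546 0.0473 0.1261] yawx 26.8 q6 56.0 F [-0.11  0.21  0.28] T [-0.     0.009  0.038] w 0.0377 g 30.0
rows shift [ 0.00875434 -0.00539492  0.06817501]
```

```bash
python3 -m handwheel '[[[0.009,-0.005,0],[0,0,0],1],[[0.009,-0.005,0.02],[0,0,0],1],[[0.009,-0.005,0.04],[0,0,0],1],[[0.009,-0.005,0.05],[0,0,0],1],[[0.009,-0.005,0.06],[0,0,0],1],[[0.009,-0.005,0.06],[0,0,0],1],[[0.009,-0.005,0.06],[0,0,0],1],[[0.009,-0.005,0.06],[0,0,0],1],[[0.009,-0.005,0.06],[0,0,0],1],[[0.009,-0.005,0.06],[0,0,0],1]]' >/dev/null
python3 -c "
from h import *
tell([.5556,.0491,.0985])"
```

```text
t 24.73 pos [0.5565 0.0501 0.1153] yawx 26.9 q6 56.2 F [-0.41 -0.51 -0.65] T [-0.001  0.057  0.005] w 0.0372 g 30.0
rows shift [-0.00629277  0.00237947  0.08382224]
```

```bash
python3 -m handwheel '[[[-0.005,0.002,0],[0,0,0],1],[[-0.005,0.002,0.01],[0,0,0],1],[[-0.005,0.002,0.02],[0,0,0],1],[[-0.005,0.002,0.025],[0,0,0],1],[[-0.005,0.002,0.03],[0,0,0],1],[[-0.005,0.002,0.035],[0,0,0],1],[[-0.005,0.002,0.035],[0,0,0],1],[[-0.005,0.002,0.035],[0,0,0],1],[[-0.005,0.002,0.035],[0,0,0],1],[[-0.005,0.002,0.035],[0,0,0],1]]' >/dev/null
python3 -c "
from h import *
tell([.5556,.0491,.0975])"
```

```text
t 25.57 pos [0.5558 0.0493 0.1082] yawx 26.9 q6 56.1 F [-0.53 -0.2  -0.88] T [-0.019  0.016 -0.055] w 0.0374 g 30.0
rows shift [-0.00110941  0.00049845  0.05340998]
```

No contact with the foot 3 mm over the stud's end, so it is in the hole. Continue down.

```bash
python3 -m handwheel '[[[0,0,0.01],[0,0,0],1],[[0,0,0.02],[0,0,0],1],[[0,0,0.03],[0,0,0],1],[[0,0,0.035],[0,0,0],1],[[0,0,0.04],[0,0,0],1],[[0,0,0.045],[0,0,0],1],[[0,0,0.05],[0,0,0],1],[[0,0,0.053],[0,0,0],1],[[0,0,0.053],[0,0,0],1],[[0,0,0.053],[0,0,0],1]]' >/dev/null
python3 -c "
from h import *
tell([.5556,.0491,.0971])"
```

```text
t 26.40 pos [0.5557 0.0493 0.0975] yawx 26.9 q6 56.1 F [-0.22 -0.47 -0.74] T [-0.019 -0.08   0.009] w 0.0376 g 30.0
rows shift [-0.00102474  0.0005229   0.00210985]
```

```bash
python3 -m handwheel '[[[0,0,0.002],[0,0,0],1],[[0,0,0.003],[0,0,0],1],[[0,0,0.004],[0,0,0],1],[[0,0,0.005],[0,0,0],1],[[0,0,0.006],[0,0,0],1],[[0,0,0.007],[0,0,0],1],[[0,0,0.007],[0,0,0],1],[[0,0,0.007],[0,0,0],1],[[0,0,0.007],[0,0,0],1],[[0,0,0.007],[0,0,0],1]]' >/dev/null
python3 -c "
from h import *
tell([.5556,.0491,.0971])"
```

```text
t 27.23 pos [0.5558 0.0493 0.097 ] yawx 26.9 q6 56.1 F [-3.85 -0.2   7.77] T [-0.018  0.561 -0.004] w 0.0378 g 30.0
rows shift [-0.0014251   0.00025782 -0.00052701]
```

Seated, with 8 N felt exactly at the home height. Ease off, release slowly and retreat.

```bash
python3 -m handwheel '[[[0,0,-0.003],[0,0,0],1],[[0,0,-0.003],[0,0,0],0.1],[[0,0,-0.003],[0,0,0],0],[[0,0,-0.003],[0,0,0],-0.3],[[0,0,-0.003],[0,0,0],-0.3],[[0,0,-0.003],[0,0,0],-0.3],[[0,0,-0.05],[0,0,0],-0.3],[[0,0,-0.1],[0,0,0],-0.3],[[0,0,-0.2],[0,0,0],-0.3],[[0,0,-0.3],[0,0,0],-0.3]]' >/dev/null
python3 -m handwheel '[[[-0.1,0.1,-0.2],[0,0,0],-0.3],[[-0.2,0.2,-0.2],[0,0,0],-0.3],[[-0.4,0.4,-0.2],[0,0,0],-0.3],[[-0.5,0.5,-0.2],[0,0,0],-0.3],[[-0.6,0.6,-0.2],[0,0,0],-0.3],[[-0.8,0.7,-0.2],[0,0,0],-0.3],[[-0.8,0.7,-0.2],[0,0,0],-0.3],[[-0.8,0.7,-0.2],[0,0,0],-0.3],[[-0.8,0.7,-0.2],[0,0,0],-0.3],[[-0.8,0.7,-0.2],[0,0,0],-0.3]]' >/dev/null
python3 - <<'E'
from h import *
tell()
o=[]
for n in("scene","top"):
    c=robot.grab_frame(n);q=Rm(c).T@(np.array([.6,.09,.08])-np.array(c["origin"]));u,v=(q[:2]/q[2]*f(c)+[c["cx"],c["cy"]]).astype(int)
    o.append(cv2.resize(c["image"][v-60:v+60,u-40:u+40],None,fx=5,fy=5,interpolation=cv2.INTER_CUBIC))
    P=cloud(c).reshape(-1,3);q=P[(abs(P[:,0]-.557)<.025)&(abs(P[:,1]-.048)<.025)&(P[:,2]>.106)];print(n,len(q),q.mean(0).round(4),((q.max(0)+q.min(0))/2).round(4))
cv2.imwrite("pics/g3.png",np.hstack(o))
E
```

```text
t 28.90 pos [ 0.4771 -0.1471  0.1966] yawx 27.0 q6 32.4 F [ 0.71 -0.93  0.34] T [0.016 0.036 0.024] w 0.0573 g 0.0
scene 147 [0.5605 0.0486 0.1141] [0.559  0.0499 0.1128]
top 134 [0.5566 0.0468 0.1128] [0.5564 0.0467 0.113 ]
```

View pics/g3.png

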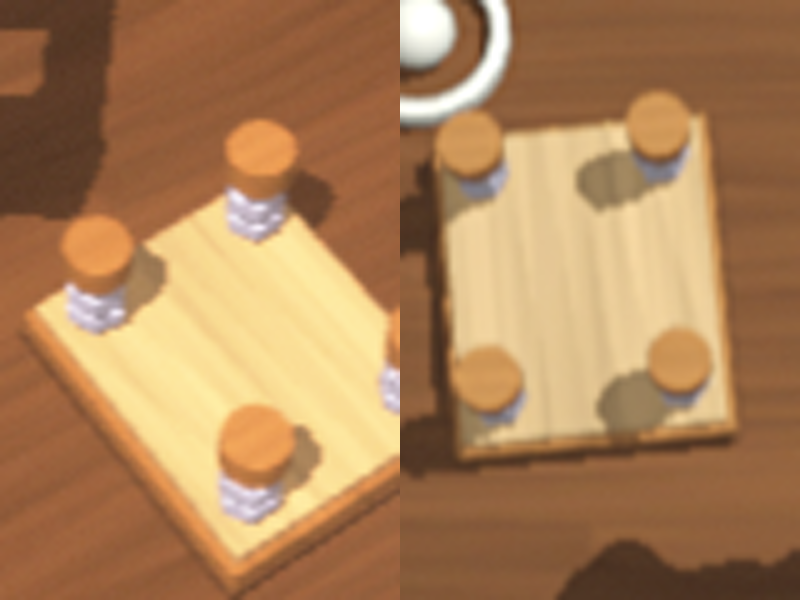

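The foot at (97,250) in the left view and (680,360) in the right sits upright at the same height as the other three, and the gripper is clear.

```bash
python3 -c "
from station import robot
print(robot.sign_off())"
```

```text
the job is handed in; nothing more can be done
None
```

I tightened the upper nut about a quarter turn past first touch of the washers (judged by torque, within about 10°), set the foot fully home and upright on the stud, and handed the job in at about 29 s; the fingertips stayed above the lower nut, but I did not check its corner for turning.

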